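# Pin the capsule ring and latch it down

### The arm

A 7-joint arm with a two-finger parallel gripper is mounted at the origin on the work surface. World frame = base frame: x ahead of the robot, y to its left, z up, the work surface at z = 0. Lengths are in m, angles in rad, forces in N, time in s.
With the tool pointing down it reaches from about 0.425 to 1.025 m from the base axis. Payload 9.4 kg.
Tool frame: the origin (TCP) lies between the finger pads; the fingertips stand 19 mm ahead of it and the grasp point (between the pads) is the TCP; z points along the fingers, y is the line along which they close (so a half turn about z gives the same grasp; the last joint's range is limited). The gripper opens to 85 mm and grips with 20 to 120 N. Pads are 22 mm wide; open, the fingers measure 114 mm over their backs; the gripper's body (76 mm by 85 mm) begins 54 mm behind the grasp point. The pads swing forward as they close: fully open they stand 13 mm farther back than shut.
Start: joints at [-1.301, 0.599, -0.003, 1.599, 0.002, 0.943, -0.08], TCP at [0.246, 0.682, 0.25] pointing down, gripper open.
Joint ranges: [-2.57, 2.57], [-0.35, 1.97], [-1.29, 1.29], [0.11, 2.56], [-1.05, 4.19], [0.11, 1.86], [-2.63, 2.63]. Speed limits (rad/s): [2.22, 2.22, 3.01, 3.01, 3.14, 3.14, 3.14].

### API

Orientations are given as [roll, pitch, yaw] about the fixed x, y, z axes, in that order (R = Rz(yaw) Ry(pitch) Rx(roll)).
In Python, from cell import read_state, capture, sign_off gives the robot as it stands. The module is installed in compiled form; this text tells all that it offers.
- The arm moves only by the tool play_rows, never from a script. Its argument "motion" is a list of rows, each a list of 5 numbers: the shift along the tool's x, y, z in cm, then the turn about the tool's z in rad, then the opening, from -1 (shut) to 1 (fully open). A call has 1 to 12 rows; each row is the pose to reach, as a shift and turn from the pose commanded when the call began, along the tool's axes at that moment; what a row does not reach only later rows make up. A row lasts 1/12 s, in which the tool goes at most 41.7 mm and 7.16 degrees, less where a joint would pass 70% of its speed; a pose out of reach is approached as far as the arm can. A call with a gripper value outside its range is refused whole. The fingers move at their own pace and stop on an object; "newtons" is the grip in N (left out, the last holds). Time passes only in rows, so rows that repeat a pose let the fingers close. It gives the time, the measured TCP pose, the force, the opening and the grip force at its end, in the units of the state.
- read_state(): the state, without advancing time (a new reading comes with each control period).
- capture(name): name is "scene" or "top" or "wrist"; returns a dict with "img" (420x560x3 uint8, blue, green, red), "fx", "fy", "cx", "cy" (pixels), "extrinsics" (4x4, takes a point from world to camera coordinates). Camera axes: x right, y up, looking along -z (the intrinsics and any distortion apply to the point x, -y, -z); pixel columns grow to the right and rows downward; lengths in m; the calibration is good to about 2 mm. A picture is of the moment at which its call begins. There is no depth.
- sign_off(): hands the job in; it is judged then, once.
The state is a dict: "clock": time; "qpos": joint angles; "qvel": joint speeds; "effort": joint torques, N m; "eef_pos": TCP position; "tool_rot": TCP orientation; "wrist_force": force on the tool from outside, world axes, zero at the start; "moment": the same for the moment, N m; "finger_gap": opening from 0.0 (shut) to 1.0 (fully open); "gripper_force": force on a finger pad.
Only numpy, scipy, OpenCV 4.12 (cv2) and the standard library are available. Lean on these libraries where they do the work, as an engineer would, in place of code of your own. Each camera call takes 0.05 s, during which the arm holds its last target. There are 200 camera calls.

### The job

The cap ring has been laid on the body ring on the turntable, but a little anticlockwise of true, so the locating holes do not line up. Take the blue-headed pin from the pin block, put it through the hole in the cap ring's ear, work the ring gently clockwise with it until you feel the hole of the body ring underneath, and push the pin home with its collar flush on the ear, gently, never pressing it against the rings harder than 40 N. Then swing the hold-down catch on the hub out over the cap ring as far as it goes, and leave everything else where it is.

Things in the scene. Friction and masses are not known exactly. Their poses are not given: they have to be found in the camera images.
- pin: Steel alignment pin with a blue head, upright in one of the three holes of the pin block (which one changes). 72 mm long, about 80 g. Origin at its lower tip, z up along it: tapered nose 0 to 3 mm (diameter 8.4 growing to 10), shank diameter 10 mm up to 36, collar diameter 20 mm from 36 to 40, round blue head diameter 16 mm from 40 to 72 (grip here).
- pin_tip (a point): Centre of the blue-headed pin's lower tip; axes of the pin.
- pin_block: White plastic block, 170 (its x) x 50 (its y) x 46 mm high, fixed. Origin under its centre. Three blind holes, diameter 14.5 mm, 42 mm deep, in a row along its x at -55, 0 and +55 mm; a pin stands in each with its collar on the block's top face.
- pin_black: Bystander in the pin block: same shape as the blue-headed pin but black head and 12 mm shank, for other rings. Origin at its lower tip.
- pin_orange: Bystander in the pin block: like pin_black, with an orange head. Origin at its lower tip.
- turntable: Fixed ring stand on the bench: grey foot, aluminium turntable 300 mm across, steel hub. Origin on the bench on the hub's axis, z up. Hub top 69 mm high, nut 84 mm. Two flat aluminium rings lie round the hub: the body ring below, 290 mm across, 34 to 58 mm above the bench, and the cap ring on it, 216 mm across, 58 to 74 mm, with rows of white capsule ends.
- hub_top (a point): Centre of the hub's top face, 69 mm above the bench. The cap ring turns about this upright axis and needs about 2.5 N at its ear to move; it stays where it is left. The body ring is held fast by the turntable's dog (about 60 N at the ear would shift it); its angle on the turntable changes from case to case and cannot be read from the stand's yaw.
- ear_hole (a point): Centre of the mouth of the hole in the cap ring's ear, on the ear's top face, 74 mm above the bench, 126 mm from the hub's axis. x radially outward, z up. The ear is a flat blue lug 40 mm radial x 54 mm wide x 16 mm thick; its hole goes right through, diameter 11.5 mm. When the pin is home its tip is 36 mm below this point and its collar is flush on the ear.
- ear_hole_foot (a point): Lower end of the ear's hole, on the ear's underside, 58 mm above the bench. The body ring's hole (same radius, diameter 11.5 mm, 24 mm deep) is hidden under the ear: at the start it lies 4 to 18 mm along the arc clockwise, seen from above, of the ear's hole; this cannot be measured, only felt. Until the holes meet, the pin's tip stands on the body ring here.
- catch (a joint): Hold-down catch: flat steel finger with a black knob, turning about an upright pivot on the hub. 0 = fully open (back over the hub), 2.0 rad = its stop, pointing outward over the cap ring. The value grows clockwise seen from above; the pivot-to-knob direction is 2.0 - q rad anticlockwise of the outward direction (hub axis to pivot). Stays where it is left; about 2 N at the knob moves it.
- catch_knob (a point): Centre of the top of the catch's knob: upright black cylinder, diameter 12 mm, 30 mm tall, top 116 mm above the bench, 38 mm from the pivot; the finger below it is 16 mm wide, its top face 86 mm above the bench.
- catch_pivot (a point): Centre of the catch's pivot, 40 mm from the hub's axis, 86 mm above the bench.
- brush: Bystander: flat paint brush with wooden handle in the shallow steel tray.
- capsule_jar: Bystander: white jar with blue cap, 76 mm across, 110 mm high.
- beaker: Bystander: steel beaker, 80 mm across, 100 mm high.
- hook_wrench: Bystander: steel wrench, 170 mm long.
- sample_dish: Bystander: white ceramic dish, 100 mm across, 25 mm high.

How it is judged:
By the outcome, as a careful person would: the job done as asked, in the order asked, and still so for the second after the job is handed in, with the robot touching nothing.
It also fails if it takes over 61 s, if anything falls off the work surface, if the arm or the gripper's body presses on something with over 40 N, if the wrist force passes 120 N, or if a joint passes its speed limit or range.

## Working session

There is one attempt and no reset: what is moved stays moved. The work goes in short steps, Python scripts to look and compute and a tool call to move; the robot and the scene stay as the last step left them, time stands still between calls to the robot, and variables do not carry over. Pictures are saved under pics/ and viewed, at most 12 in all, crops included, and the job is handed in when it is done.

Besides the shell and the picture viewer there is one more tool, called in YAML: its name, and indented under it one key for each argument. play_rows: Moves the arm, as the interface text tells. Its arguments: {"type":"object","properties":{"motion":{"type":"array"},"newtons":{"type":"number"}},"required":["motion"]}

```bash
mkdir -p pics; cat > h.py <<'E'
import numpy as np, cv2
from cell import read_state, capture
def ray(c,u,v):
    E=np.array(c["extrinsics"]);R,t=E[:3,:3],E[:3,3]
    d=R.T@np.array([(u-c["cx"])/c["fx"],-(v-c["cy"])/c["fy"],-1.0])
    return -R.T@t,d/np.linalg.norm(d)
def onz(c,u,v,z):
    o,d=ray(c,u,v);return o+d*(z-o[2])/d[2]
def cross(r1,r2):
    A=np.zeros((3,3));b=np.zeros(3)
    for o,d in(r1,r2):
        P=np.eye(3)-np.outer(d,d);A+=P;b+=P@o
    p=np.linalg.solve(A,b);return p,[np.linalg.norm((np.eye(3)-np.outer(d,d))@(p-o)) for o,d in(r1,r2)]
def proj(c,p):
    E=np.array(c["extrinsics"]);q=E[:3,:3]@np.array(p)+E[:3,3]
    return c["cx"]+c["fx"]*q[0]/-q[2],c["cy"]+c["fy"]*-q[1]/-q[2]
E
python3 - <<'E'
from h import *
for n in("scene","top"):
    c=capture(n);cv2.imwrite(f"pics/{n}0.png",c["img"]);print(n,[k for k in c],c["fx"],c["cx"],c["cy"],np.round(ray(c,280,210),3))
print(read_state())
E
```

```text
scene ['img', 'fx', 'fy', 'cx', 'cy', 'extrinsics'] 541.7892258933414 276.4624380499196 214.43484466263246 [[ 1.072 -0.419  1.016]
 [-0.476  0.405 -0.781]]
top ['img', 'fx', 'fy', 'cx', 'cy', 'extrinsics'] 485.0932954225744 273.9594773266684 210.6747802296308 [[ 0.344  0.043  1.223]
 [ 0.156 -0.032 -0.987]]
{'clock': 0.1, 'qpos': array([-1.30068763,  0.60003189, -0.00256184,  1.60003576,  0.00179953,
        0.94290987, -0.07982111]), 'qvel': array([-0.00057049, -0.00293663, -0.00171186, -0.00016819,  0.00085818,
        0.00015139, -0.0006734 ]), 'effort': array([ 5.98341285e-03, -7.77993894e+01,  1.57041594e+00, -2.58626282e+01,
        1.27146565e-02,  5.59436856e-03, -5.07112441e-05]), 'eef_pos': array([0.24629215, 0.68146924, 0.24951763]), 'tool_rot': array([-3.14021514e+00,  1.18468563e-04,  2.79483638e+00]), 'wrist_force': array([ 0.37829772, -0.05890189, -0.54998132]), 'moment': array([ 0.01340348, -0.03186005,  0.01475326]), 'gripper_force': 0.0, 'finger_gap': 1.0015256073414975}
```

View pics/scene0.png

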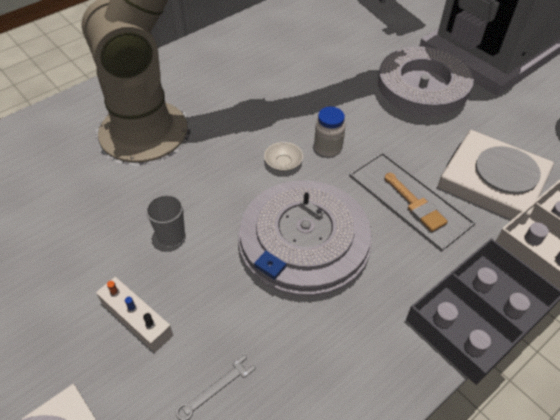

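View pics/top0.png

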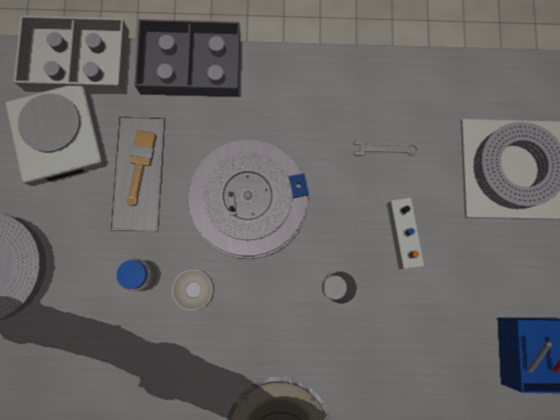

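Scene view: blue pin head at (130,303), in the middle hole; ear at (270,264), catch knob at about (306,198). Top view: blue head (410,231), ear (299,186), hub (248,195), catch knob about (232,208).

```bash
cat > m.py <<'E'
from h import *
def blobs(img,kind,box):
    x0,y0,x1,y1=box;h=cv2.cvtColor(img,cv2.COLOR_BGR2HSV)
    m=cv2.inRange(h,*{"blue":((105,120,40),(130,255,255)),"dark":((0,0,0),(180,255,45)),"orange":((2,140,80),(18,255,255))}[kind])
    k=np.zeros_like(m);k[y0:y1,x0:x1]=m[y0:y1,x0:x1]
    n,_,s,cc=cv2.connectedComponentsWithStats(k)
    return [(int(s[i,4]),s[i,:4].tolist(),np.round(cc[i],1).tolist()) for i in range(1,n) if s[i,4]>3]
E
python3 - <<'E'
from m import *
S=capture("scene");T=capture("top")
for k in("blue","dark","orange"):
    print(k,"S",blobs(S["img"],k,(90,270,170,350)),"T",blobs(T["img"],k,(385,190,425,275)))
print("ear",blobs(S["img"],"blue",(240,240,300,290)),blobs(T["img"],"blue",(270,160,320,210)))
print("knob",blobs(S["img"],"dark",(280,180,340,240)),blobs(T["img"],"dark",(215,170,275,225)))
a=cv2.resize(S["img"][180:285,235:375],None,fx=5,fy=5,interpolation=cv2.INTER_CUBIC)
b=cv2.resize(T["img"][135:260,185:315],None,fx=5,fy=5,interpolation=cv2.INTER_CUBIC)
cv2.imwrite("pics/b.png",b[:600]);cv2.imwrite("pics/a.png",a)
E
```

```text
blue S [(59, [125, 297, 9, 12], [129.2, 302.5])] T [(32, [407, 229, 7, 6], [410.0, 231.3])]
dark S [(63, [145, 314, 8, 13], [148.0, 319.9])] T [(33, [401, 207, 8, 6], [404.9, 209.4])]
orange S [(71, [107, 281, 9, 13], [111.4, 286.5])] T [(28, [412, 251, 7, 6], [414.8, 253.8])]
ear [(433, [255, 251, 31, 27], [269.7, 264.1])] [(291, [289, 174, 19, 23], [298.4, 185.1])]
knob [(28, [304, 194, 4, 10], [305.9, 198.2])] [(15, [230, 207, 5, 4], [231.9, 208.6])]
```

View pics/b.png

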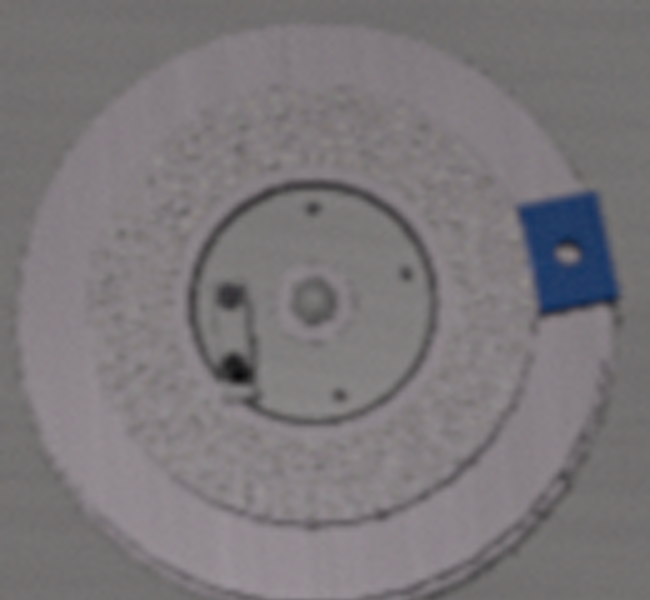

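View pics/a.png

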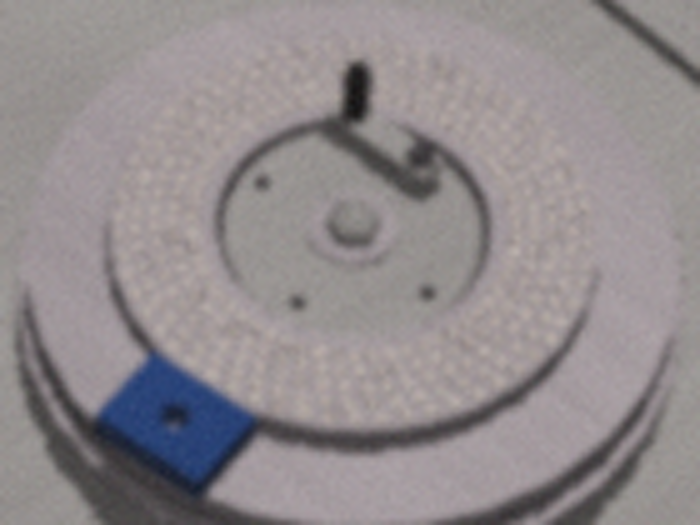

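Crops: ear hole at top (298.4,185.2) / scene (269.6,262.4); pivot at top (230.8,193.6) / scene (318.8,209.6); knob top at top (231.4,208.4) / scene (306,194.5); nut at top (247.3,194.6) / scene (305.2,223.6).

```bash
python3 - <<'E'
from m import *
S=capture("scene");T=capture("top")
P={"ear":((269.6,262.4),(298.4,185.2),.074),"pivot":((318.8,209.6),(230.8,193.6),.086),"knob":((306,194.8),(231.4,208.4),.116),
"nut":((305.2,223.6),(247.3,194.6),.084),"blue":((129.2,300),(410,231.3),.082),"black":((148,317.5),(404.9,209.4),.082),"orange":((111.4,284),(414.8,253.8),.082)}
for k,(s,t,z) in P.items():
    p,e=cross(ray(S,*s),ray(T,*t));print(k,np.round(p,4),np.round(e,4),"S@z",np.round(onz(S,*s,z)[:2],4),"T@z",np.round(onz(T,*t,z)[:2],4))
E
```

```text
ear [ 0.5883 -0.037   0.0733] [0.0012 0.0012] S@z [ 0.5893 -0.0363] T@z [ 0.5875 -0.0379]
pivot [0.5605 0.1246 0.0923] [0.0015 0.0015] S@z [0.5577 0.1297] T@z [0.5609 0.1239]
knob [0.522  0.1207 0.1105] [0.0013 0.0013] S@z [0.526  0.1186] T@z [0.5204 0.1193]
nut [0.5617 0.0856 0.076 ] [0.0008 0.0008] S@z [0.5664 0.0821] T@z [0.5597 0.0847]
blue [ 0.481  -0.3056  0.0757] [0.0009 0.0009] S@z [ 0.4855 -0.3056] T@z [ 0.4798 -0.3045]
black [ 0.5346 -0.2963  0.0704] [0.0007 0.0007] S@z [ 0.5416 -0.2973] T@z [ 0.5324 -0.2935]
orange [ 0.4274 -0.3149  0.0776] [0.0012 0.0012] S@z [ 0.4311 -0.3144] T@z [ 0.4266 -0.3145]
```

Geometry agrees with the text: hub ≈ (0.560,0.085), ear hole ≈ (0.588,-0.037), blue pin ≈ (0.481,-0.305), block row at 10°. I'll go towards the pin.

play_rows:
  motion:
    - [-3.5,-2.1,0,0.12,1]
    - [-7,-4.3,0,0.24,1]
    - [-10.5,-6.4,0,0.36,1]
    - [-14,-8.5,0,0.48,1]
    - [-17.5,-10.7,0,0.6,1]
    - [-21,-12.8,0,0.72,1]
    - [-24.5,-15,0,0.84,1]
    - [-28,-17,0,0.96,1]
    - [-31.5,-19.2,0,1.08,1]
    - [-35,-21.3,0,1.2,1]
    - [-38.5,-23.5,0,1.32,1]
    - [-41.6,-25.6,0,1.44,1]
  newtons: 40

```text
clock: 1.3
eef_pos: [0.5521, 0.2975, 0.2506]
tool_rot: [3.141, -0.0, 1.348]
wrist_force: [0.8, -0.6, 0.1]
finger_gap: 1.001
gripper_force: 0.0
```

```bash
cat >> h.py <<'E'
from scipy.spatial.transform import Rotation as Ro
def go(p,yaw=None):
    s=read_state();R=Ro.from_euler("xyz",s["tool_rot"]).as_matrix()
    y=np.arctan2(R[1,0],R[0,0])
    print("pos",np.round(s["eef_pos"],4),"yaw",round(y,3),"t",s["clock"],"shift cm",np.round(100*R.T@(np.array(p)-s["eef_pos"]),2),"turn",None if yaw is None else round((y-yaw+np.pi)%(2*np.pi)-np.pi,3),"q7",round(s["qpos"][6],2),"F",np.round(s["wrist_force"],1))
E
python3 -c "
from h import *
go([.481,-.24,.25],.173)"
```

```text
pos [0.5521 0.2975 0.2506] yaw 1.348 t 1.3 shift cm [-5.40e+01  4.92e+00  5.00e-02] turn 1.175 q7 -0.54 F [ 0.8 -0.6  0.1]
```

play_rows:
  motion:
    - [-4.1,0.4,0,0.1,1]
    - [-8.2,0.8,0,0.2,1]
    - [-12.3,1.2,0,0.3,1]
    - [-16.4,1.6,0,0.4,1]
    - [-20.5,2,0,0.5,1]
    - [-24.6,2.4,0,0.6,1]
    - [-28.7,2.8,0,0.7,1]
    - [-32.8,3.2,0,0.8,1]
    - [-36.9,3.6,0,0.9,1]
    - [-41,4,0,1.0,1]
    - [-45.1,4.4,0,1.1,1]
    - [-49,4.9,0,1.175,1]

```text
clock: 2.3
eef_pos: [0.4928, -0.1914, 0.2506]
tool_rot: [3.142, -0.001, 0.175]
wrist_force: [1.1, 0.2, -0.2]
finger_gap: 0.999
gripper_force: 0.0
```

```bash
python3 - <<'E'
from m import *
go([.481,-.305,.25],.173)
c=capture("wrist");cv2.imwrite("pics/w1.png",c["img"])
for k in("blue","orange","dark"): print(k,[b for b in blobs(c["img"],k,(0,0,560,420)) if b[0]>60])
print(ray(c,280,210),proj(c,[.481,-.305,.082]))
E
```

```text
pos [ 0.4928 -0.1914  0.2506] yaw 0.175 t 2.3 shift cm [-3.14 10.98  0.05] turn 0.002 q7 -0.64 F [ 1.1  0.2 -0.2]
blue [(3976, [77, 0, 69, 76], [111.6, 36.3]), (330, [394, 210, 25, 23], [406.3, 221.5])]
orange []
dark [(111, [132, 1, 9, 35], [135.8, 16.1]), (364, [399, 151, 26, 20], [411.8, 160.6]), (43449, [0, 265, 560, 155], [278.6, 370.7])]
(array([ 0.56222328, -0.17959345,  0.37235186]), array([-0.27921281, -0.03881603, -0.95944438])) (np.float64(409.11808923319046), np.float64(227.88284500836528))
```

View pics/w1.png

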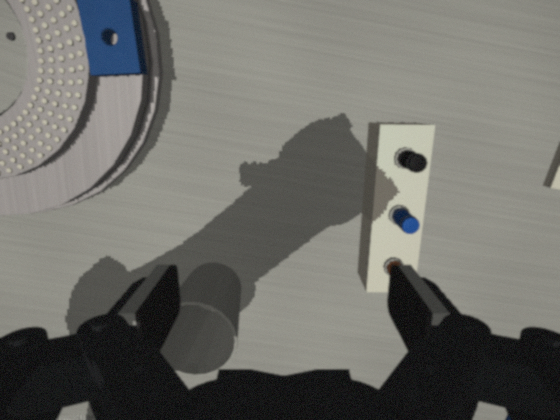

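Wrist view: blue pin at (406,221) between black (412,160) and orange (394,266); ear hole at (112,37). Pin prediction agrees within 2 mm. Moving over the pin and remeasuring.

play_rows:
  motion:
    - [-1,3.6,0,0,1]
    - [-2.1,7.3,0,0,1]
    - [-3.1,11,0,0,1]
    - [-3.1,11,3,0,1]
    - [-3.1,11,6,0,1]
    - [-3.1,11,6,0,1]

```text
clock: 2.85
eef_pos: [0.4809, -0.302, 0.1864]
tool_rot: [-3.138, 0.005, 0.179]
wrist_force: [-0.7, 1.5, -0.8]
finger_gap: 1.0
gripper_force: 0.0
```

```bash
python3 - <<'E'
from m import *
go([.481,-.305,.19],.173)
c=capture("wrist");cv2.imwrite("pics/w2.png",c["img"])
for k in("blue","orange","dark"): print(k,[b for b in blobs(c["img"],k,(0,0,560,420)) if b[0]>60])
print(proj(c,[.481,-.305,.082]),proj(c,[.481,-.305,.05]))
E
```

```text
pos [ 0.4809 -0.302   0.1864] yaw 0.179 t 2.85 shift cm [-0.05  0.29 -0.36] turn 0.006 q7 -0.38 F [-0.7  1.5 -0.8]
blue [(473, [281, 193, 21, 29], [290.7, 207.8]), (426, [473, 405, 38, 15], [490.3, 413.4])]
orange [(127, [280, 262, 18, 13], [289.0, 267.5]), (302, [280, 274, 19, 20], [289.2, 283.4])]
dark [(273, [282, 118, 22, 23], [294.1, 129.9]), (43634, [0, 265, 560, 155], [278.1, 370.7])]
(np.float64(287.98167114411416), np.float64(215.53544771201487)) (np.float64(287.6176017899116), np.float64(202.8101422480532))
```

View pics/w2.png

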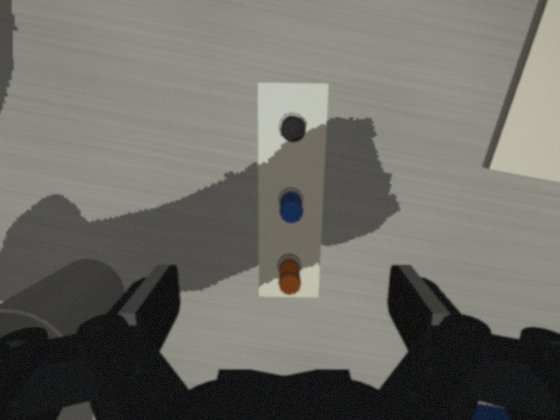

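Wrist view 2: blue head at (291,208), ~3 px right of / 4 px above prediction; arm was still settling. Let it settle lower and measure again.

play_rows:
  motion:
    - [0.2,0.3,1,0,1]
    - [0.2,0.3,2,0,1]
    - [0.2,0.3,2,0,1]
    - [0.2,0.3,2,0,1]

```text
clock: 3.23
eef_pos: [0.4854, -0.3054, 0.1705]
tool_rot: [-3.141, -0.0, 0.181]
wrist_force: [-0.3, 0.1, -0.5]
finger_gap: 1.004
gripper_force: 0.0
```

```bash
python3 - <<'E'
from m import *
from scipy.optimize import least_squares
go([.482,-.306,.16],.173)
c=capture("wrist")
for k in("blue","orange","dark"): print(k,[b for b in blobs(c["img"],k,(150,0,400,330)) if b[0]>60])
for p in([.481,-.305,.082],[.481,-.305,.05],[.483,-.307,.082],[.483,-.307,.05]): print(p,np.round(proj(c,p),1))
E
```

```text
pos [ 0.4854 -0.3054  0.1705] yaw 0.181 t 3.2333 shift cm [-0.35 -0.01  1.05] turn 0.008 q7 -0.35 F [-0.3  0.1 -0.5]
blue [(553, [273, 204, 23, 32], [284.2, 220.6])]
orange [(166, [274, 277, 19, 14], [282.9, 283.0]), (359, [273, 290, 21, 22], [282.9, 300.6])]
dark [(313, [275, 125, 23, 26], [287.7, 138.8]), (1491, [150, 265, 30, 65], [164.5, 300.2]), (577, [388, 266, 12, 64], [394.6, 295.1])]
[0.481, -0.305, 0.082] [281.  229.6]
[0.481, -0.305, 0.05] [281.3 214.7]
[0.483, -0.307, 0.082] [284.7 227.2]
[0.483, -0.307, 0.05] [284.5 212.5]
```

play_rows:
  motion:
    - [-0.15,0.1,3,0,1]
    - [-0.15,0.1,6,0,1]
    - [-0.15,0.1,8.5,0,1]
    - [-0.15,0.1,9.75,0,1]
    - [-0.15,0.1,9.75,0,1]
    - [-0.15,0.1,9.75,0,-0.2]
    - [-0.15,0.1,9.75,0,-0.5]
    - [-0.15,0.1,9.75,0,-1]
    - [-0.15,0.1,9.75,0,-1]
    - [-0.15,0.1,9.75,0,-1]
    - [-0.15,0.1,9.75,0,-1]
    - [-0.15,0.1,9.75,0,-1]
  newtons: 60

```text
clock: 4.28
eef_pos: [0.4842, -0.307, 0.0736]
tool_rot: [3.141, -0.001, 0.18]
wrist_force: [-0.4, 1.6, 7.3]
finger_gap: 0.166
gripper_force: 58.4
```

```bash
python3 - <<'E'
from m import *
go([.484,-.3068,.073],.173);print(read_state()["finger_gap"],read_state()["gripper_force"])
c=capture("wrist");cv2.imwrite("pics/w3.png",c["img"])
for k in("blue","orange","dark"): print(k,[b for b in blobs(c["img"],k,(150,0,400,420)) if b[0]>60])
p=read_state()["eef_pos"]
for dz in (.009,-.023): print(np.round(proj(c,p+[0,0,dz]),1))
E
```

```text
pos [ 0.4842 -0.307   0.0736] yaw 0.18 t 4.2833 shift cm [-0.02 -0.03  0.06] turn 0.007 q7 -0.23 F [-0.4  1.6  7.3]
0.16578037266932005 58.35882246494293
blue [(633, [266, 261, 36, 26], [283.2, 273.2]), (1328, [264, 284, 40, 40], [283.3, 303.6])]
orange [(135, [266, 359, 28, 11], [280.0, 363.4]), (110, [270, 368, 22, 7], [280.8, 371.0])]
dark [(728, [263, 133, 44, 49], [287.2, 163.9]), (27541, [150, 252, 250, 168], [274.8, 358.3])]
[282.7 308.6]
[282.8 269.4]
```

Gripped: head top circle at (283.5,304), i.e. the pin sits about 1.7 mm to +x of the TCP. Lift.

play_rows:
  motion:
    - [0,0,-0.7,0,-1]
    - [0,0,-2,0,-1]
    - [0,0,-4,0,-1]
    - [0,0,-7,0,-1]
    - [0,0,-10,0,-1]
    - [0,0,-10,0,-1]

```text
clock: 4.83
eef_pos: [0.4852, -0.3087, 0.1778]
tool_rot: [3.138, -0.005, 0.179]
wrist_force: [0.9, -0.7, -1.2]
finger_gap: 0.163
gripper_force: 58.5
```

```bash
python3 - <<'E'
from m import *
go([.5865,-.055,.173],.18);print(read_state()["finger_gap"],read_state()["gripper_force"])
w1=cv2.imread("pics/w1.png")
g=w1[20:60,90:135];h=cv2.cvtColor(g,cv2.COLOR_BGR2HSV);m=cv2.inRange(h,(105,120,40),(130,255,255))
n,_,s,cc=cv2.connectedComponentsWithStats(255-m);print(s.tolist(),(cc+[90,20]).round(1).tolist())
E
```

```text
pos [ 0.4852 -0.3087  0.1778] yaw 0.179 t 4.8333 shift cm [ 14.49 -23.16   0.45] turn -0.001 q7 -0.35 F [ 0.9 -0.7 -1.2]
0.16263648059038333 58.518497943878174
[[0, 0, 45, 40, 1690], [44, 3, 1, 1, 1], [16, 10, 1, 1, 1], [12, 13, 3, 2, 4], [18, 12, 3, 3, 3], [19, 12, 10, 13, 93], [16, 14, 1, 2, 2], [14, 18, 1, 1, 1], [15, 19, 3, 3, 4], [18, 22, 1, 1, 1]] [[112.0, 39.6], [134.0, 23.0], [106.0, 30.0], [103.2, 33.5], [109.0, 33.0], [113.5, 38.4], [106.0, 34.5], [104.0, 38.0], [106.0, 40.2], [108.0, 42.0]]
```

play_rows:
  motion:
    - [2,-3.4,0,0,-1]
    - [4,-6.8,0,0,-1]
    - [6,-10.2,0,0,-1]
    - [8,-13.6,0,0,-1]
    - [10,-17,0,0,-1]
    - [12,-20.4,0,0,-1]
    - [14,-23.6,0,0,-1]
    - [14.8,-24.9,0,0,-1]
    - [14.8,-24.9,0,0,-1]
    - [14.8,-24.9,0,0,-1]

```text
clock: 5.67
eef_pos: [0.5849, -0.0347, 0.1727]
tool_rot: [3.141, 0.0, 0.182]
wrist_force: [-0.3, -0.3, -0.8]
finger_gap: 0.165
gripper_force: 58.6
```

```bash
python3 - <<'E'
from m import *
go([.5865,-.038,.155],.18)
c=capture("wrist");cv2.imwrite("pics/w4.png",c["img"])
p=read_state()["eef_pos"]
print("tip",np.round(proj(c,p+[.0017,.0003,-.063]),1),"head",np.round(proj(c,p+[.0017,.0003,.009]),1),"hole",np.round(proj(c,[.588,-.0375,.074]),1))
E
```

```text
pos [ 0.5849 -0.0347  0.1727] yaw 0.182 t 5.6667 shift cm [0.1  0.35 1.77] turn 0.002 q7 -0.81 F [-0.3 -0.3 -0.8]
tip [285.4 235.8] head [286.5 306.2] hole [288.  214.4]
```

View pics/w4.png

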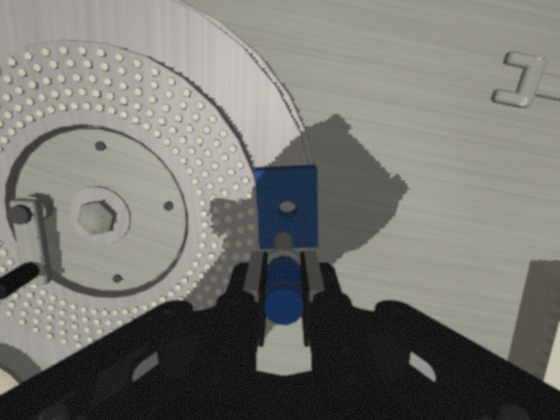

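Wrist view 4: ear hole at about (287.5,207), pin tip about (284,236) above the ear's lower edge, head top (284,303). Measure both precisely.

```bash
python3 - <<'E'
from m import *
c=capture("wrist");im=c["img"]
h=cv2.cvtColor(im,cv2.COLOR_BGR2HSV);m=255-cv2.inRange(h,(105,110,25),(130,255,255))
x0,y0=262,185;k=m[y0:225,x0:312]
n,_,s,cc=cv2.connectedComponentsWithStats(k)
hole=[(s[i].tolist(),(cc[i]+[x0,y0]).round(1)) for i in range(1,n) if s[i,4]>30];print("hole",hole)
for r in range(228,250,2):
    xs=np.where(m[r,262:308])[0]+262;print(r,xs.min() if len(xs) else None,xs.max() if len(xs) else None,end="; ")
p=read_state()["eef_pos"]
u,v=hole[0][1];H=onz(c,u,v,.074);print("\nhole world",H.round(4),p.round(4))
for uu,vv,z in((284,303.5,p[2]+.009),): print("pin via head",onz(c,uu,vv,z).round(4))
for vv in(235,237,239): print("tip",onz(c,284,vv,p[2]-.063).round(4))
E
```

```text
hole [([14, 14, 18, 14, 172], array([284.9, 205.2]))]
228 None None; 230 None None; 232 279 287; 234 276 289; 236 276 291; 238 274 292; 240 274 292; 242 274 292; 244 264 293; 246 274 307; 248 262 307; 
hole world [ 0.5934 -0.0359  0.074 ] [ 0.5844 -0.037   0.173 ]
pin via head [ 0.5867 -0.0363  0.182 ]
tip [ 0.5862 -0.0365  0.11  ]
tip [ 0.585  -0.0367  0.11  ]
tip [ 0.5838 -0.037   0.11  ]
```

play_rows:
  motion:
    - [0.4,0,1,0,-1]
    - [0.75,0.05,2,0,-1]
    - [0.75,0.05,3,0,-1]
    - [0.75,0.05,3,0,-1]
    - [0.75,0.05,3,0,-1]
    - [0.75,0.05,3,0,-1]

```text
clock: 6.27
eef_pos: [0.5922, -0.0353, 0.1426]
tool_rot: [3.141, 0.001, 0.179]
wrist_force: [-0.0, -0.4, -0.5]
finger_gap: 0.165
gripper_force: 58.6
```

```bash
python3 - <<'E'
from m import *
go([.59,-.037,.137],.18)
c=capture("wrist");im=c["img"]
p=read_state()["eef_pos"];print(p)
print("tip",np.round(proj(c,p+[.0005,.0003,-.063]),1))
cv2.imwrite("pics/w5.png",cv2.resize(im[180:340,200:370],None,fx=3.5,fy=3.5,interpolation=cv2.INTER_CUBIC))
E
```

```text
pos [ 0.5922 -0.0353  0.1426] yaw 0.179 t 6.2667 shift cm [-0.25  0.13  0.56] turn -0.001 q7 -0.78 F [-0.  -0.4 -0.5]
[ 0.59240332 -0.03513968  0.1428443 ]
tip [282.3 236.5]
```

View pics/w5.png

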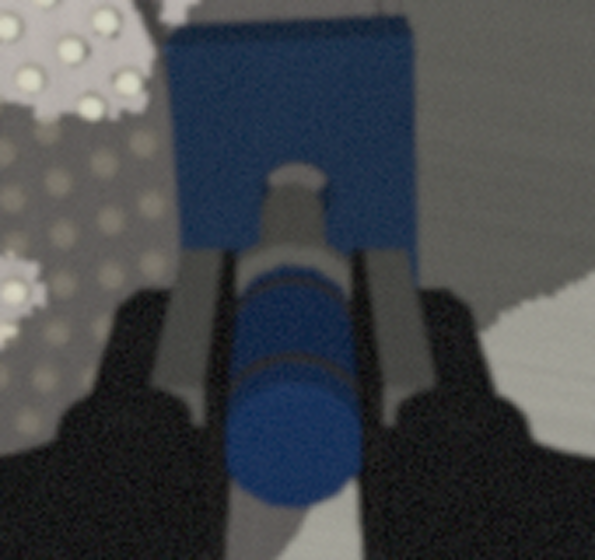

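Wrist crop: hole centre around crop (297,189), tip appearing at (294,202), which lowered by 5 mm would be about (294,185): aligned within ~0.7 mm. Descend into the ear gently.

play_rows:
  motion:
    - [-0.05,0.05,0.2,0,-1]
    - [-0.05,0.05,0.4,0,-1]
    - [-0.05,0.05,0.5,0,-1]
    - [-0.05,0.05,0.6,0,-1]
    - [-0.05,0.05,0.7,0,-1]
    - [-0.05,0.05,0.8,0,-1]
    - [-0.05,0.05,0.8,0,-1]

```text
clock: 6.9
eef_pos: [0.592, -0.0353, 0.1346]
tool_rot: [-3.142, 0.0, 0.18]
wrist_force: [-0.3, 0.5, -1.0]
finger_gap: 0.163
gripper_force: 58.6
```

play_rows:
  motion:
    - [0,0,0.1,0,-1]
    - [0,0,0.2,0,-1]
    - [0,0,0.3,0,-1]
    - [0,0,0.4,0,-1]
    - [0,0,0.5,0,-1]
    - [0,0,0.6,0,-1]
    - [0,0,0.7,0,-1]
    - [0,0,0.8,0,-1]
    - [0,0,0.9,0,-1]
    - [0,0,0.9,0,-1]

```text
clock: 7.73
eef_pos: [0.592, -0.0354, 0.1256]
tool_rot: [3.142, 0.0, 0.18]
wrist_force: [-0.6, -0.1, -0.7]
finger_gap: 0.164
gripper_force: 58.6
```

Tip is inside the ear's hole, no contact. Feel for the body ring.

play_rows:
  motion:
    - [0,0,0.1,0,-1]
    - [0,0,0.2,0,-1]
    - [0,0,0.3,0,-1]
    - [0,0,0.35,0,-1]
    - [0,0,0.4,0,-1]
    - [0,0,0.45,0,-1]
    - [0,0,0.45,0,-1]

```text
clock: 8.32
eef_pos: [0.5921, -0.0354, 0.1216]
tool_rot: [-3.141, -0.0, 0.18]
wrist_force: [-1.0, -1.0, 3.1]
finger_gap: 0.165
gripper_force: 59.2
```

Contact on the body ring (3 N). Sweep clockwise (≈ tool -x) with a light downward bias.

play_rows:
  motion:
    - [-0.04,0,0.04,0,-1]
    - [-0.08,0,0.04,0,-1]
    - [-0.12,0.01,0.04,0,-1]
    - [-0.16,0.01,0.04,0,-1]
    - [-0.2,0.01,0.04,0,-1]
    - [-0.24,0.01,0.04,0,-1]
    - [-0.28,0.01,0.04,0,-1]
    - [-0.32,0.01,0.04,0,-1]

```text
clock: 8.98
eef_pos: [0.5904, -0.0358, 0.1215]
tool_rot: [3.141, -0.003, 0.18]
wrist_force: [3.1, 1.0, 5.9]
finger_gap: 0.168
gripper_force: 59.2
```

play_rows:
  motion:
    - [-0.04,0,0,0,-1]
    - [-0.08,0,0,0,-1]
    - [-0.12,0,0,0,-1]
    - [-0.16,0,0,0,-1]
    - [-0.2,0,0,0,-1]
    - [-0.24,0,0,0,-1]
    - [-0.24,0,0,0,-1]

```text
clock: 9.57
eef_pos: [0.5884, -0.0364, 0.1215]
tool_rot: [3.141, -0.004, 0.18]
wrist_force: [4.4, 0.8, 4.1]
finger_gap: 0.165
gripper_force: 59.1
```

play_rows:
  motion:
    - [-0.04,0,0.02,0,-1]
    - [-0.08,0,0.02,0,-1]
    - [-0.12,0,0.02,0,-1]
    - [-0.16,0,0.02,0,-1]
    - [-0.2,0,0.02,0,-1]
    - [-0.24,-0.01,0.02,0,-1]
    - [-0.24,-0.01,0.02,0,-1]

```text
clock: 10.15
eef_pos: [0.5864, -0.0368, 0.1215]
tool_rot: [3.14, -0.004, 0.18]
wrist_force: [5.1, 1.1, 6.1]
finger_gap: 0.165
gripper_force: 59.3
```

play_rows:
  motion:
    - [-0.04,0,0,0,-1]
    - [-0.08,0,0,0,-1]
    - [-0.12,0,0,0,-1]
    - [-0.16,-0.01,0,0,-1]
    - [-0.2,-0.01,0,0,-1]
    - [-0.24,-0.01,0,0,-1]
    - [-0.24,-0.01,0,0,-1]

```text
clock: 10.73
eef_pos: [0.5839, -0.0372, 0.1215]
tool_rot: [3.14, -0.004, 0.18]
wrist_force: [5.1, 1.7, 5.2]
finger_gap: 0.166
gripper_force: 59.3
```

play_rows:
  motion:
    - [-0.04,0,0,0,-1]
    - [-0.08,0,0,0,-1]
    - [-0.12,-0.01,0,0,-1]
    - [-0.16,-0.01,0,0,-1]
    - [-0.2,-0.02,0,0,-1]
    - [-0.24,-0.02,0,0,-1]
    - [-0.24,-0.02,0,0,-1]

```text
clock: 11.32
eef_pos: [0.5812, -0.0376, 0.1213]
tool_rot: [3.14, -0.004, 0.18]
wrist_force: [4.7, -0.1, 4.5]
finger_gap: 0.164
gripper_force: 59.3
```

play_rows:
  motion:
    - [-0.04,0,0.02,0,-1]
    - [-0.08,-0.01,0.02,0,-1]
    - [-0.12,-0.01,0.02,0,-1]
    - [-0.16,-0.02,0.02,0,-1]
    - [-0.2,-0.02,0.02,0,-1]
    - [-0.24,-0.02,0.02,0,-1]
    - [-0.24,-0.02,0.02,0,-1]

```text
clock: 11.9
eef_pos: [0.5769, -0.038, 0.1204]
tool_rot: [3.141, 0.0, 0.179]
wrist_force: [2.9, -0.5, 1.2]
finger_gap: 0.165
gripper_force: 58.8
```

z fell to the commanded height and the force dropped: the hole seems found. Push down gently.

play_rows:
  motion:
    - [0,0,0.05,0,-1]
    - [0,0,0.1,0,-1]
    - [0,0,0.15,0,-1]
    - [0,0,0.2,0,-1]
    - [0,0,0.2,0,-1]

```text
clock: 12.32
eef_pos: [0.5771, -0.0377, 0.1184]
tool_rot: [3.141, -0.0, 0.18]
wrist_force: [3.4, -1.4, 1.5]
finger_gap: 0.168
gripper_force: 58.8
```

play_rows:
  motion:
    - [0,0,0.1,0,-1]
    - [0,0,0.2,0,-1]
    - [0,0,0.3,0,-1]
    - [0,0,0.4,0,-1]
    - [0,0,0.5,0,-1]
    - [0,0,0.6,0,-1]
    - [0,0,0.7,0,-1]
    - [0,0,0.8,0,-1]
    - [0,0,0.9,0,-1]
    - [0,0,1.0,0,-1]
    - [0,0,1.0,0,-1]

```text
clock: 13.23
eef_pos: [0.5774, -0.0378, 0.1084]
tool_rot: [3.141, -0.001, 0.18]
wrist_force: [4.9, -3.7, 1.0]
finger_gap: 0.164
gripper_force: 58.7
```

play_rows:
  motion:
    - [0.03,0.04,0.1,0,-1]
    - [0.03,0.04,0.2,0,-1]
    - [0.03,0.04,0.3,0,-1]
    - [0.03,0.04,0.4,0,-1]
    - [0.03,0.04,0.5,0,-1]
    - [0.03,0.04,0.55,0,-1]
    - [0.03,0.04,0.6,0,-1]
    - [0.03,0.04,0.6,0,-1]

```text
clock: 13.9
eef_pos: [0.5775, -0.0379, 0.1024]
tool_rot: [3.141, -0.0, 0.18]
wrist_force: [4.5, -2.6, 0.9]
finger_gap: 0.165
gripper_force: 58.8
```

play_rows:
  motion:
    - [0,0,0.03,0,-1]
    - [0,0,0.06,0,-1]
    - [0,0,0.09,0,-1]
    - [0,0,0.12,0,-1]
    - [0,0,0.15,0,-1]
    - [0,0,0.15,0,-1]

```text
clock: 14.4
eef_pos: [0.5776, -0.0379, 0.1015]
tool_rot: [-3.141, -0.001, 0.18]
wrist_force: [3.7, -1.3, 9.4]
finger_gap: 0.163
gripper_force: 59.6
```

Collar is on the ear (9 N). One more half-millimetre, then release and lift.

play_rows:
  motion:
    - [0,0,0.05,0,-1]
    - [0,0,0.05,0,-1]
    - [0,0,-0.02,0,-0.4]
    - [0,0,-0.02,0,-0.2]
    - [0,0,-0.02,0,0]
    - [0,0,-0.02,0,0]
    - [0,0,-1,0,0]
    - [0,0,-3,0,0]
    - [0,0,-6,0,0]
    - [0,0,-9,0,0]
    - [0,0,-12,0,0]
    - [0,0,-12,0,0]

```text
clock: 15.4
eef_pos: [0.5791, -0.0388, 0.2263]
tool_rot: [3.141, -0.006, 0.179]
wrist_force: [0.7, -0.6, 0.6]
finger_gap: 0.502
gripper_force: 0.0
```

```bash
python3 - <<'E'
from m import *
go([.56,-.0,.25],.18)
S=capture("scene");T=capture("top");c=capture("wrist")
a=cv2.resize(S["img"][185:285,235:335],None,fx=4,fy=4,interpolation=cv2.INTER_CUBIC)
b=cv2.resize(c["img"],(533,400))
cv2.imwrite("pics/p6.png",np.hstack([b[:,:400],a]))
E
```

```text
pos [ 0.5791 -0.0388  0.2263] yaw 0.179 t 15.4 shift cm [-1.17 -4.16 -2.38] turn -0.001 q7 -0.86 F [ 0.7 -0.6  0.6]
```

View pics/p6.png

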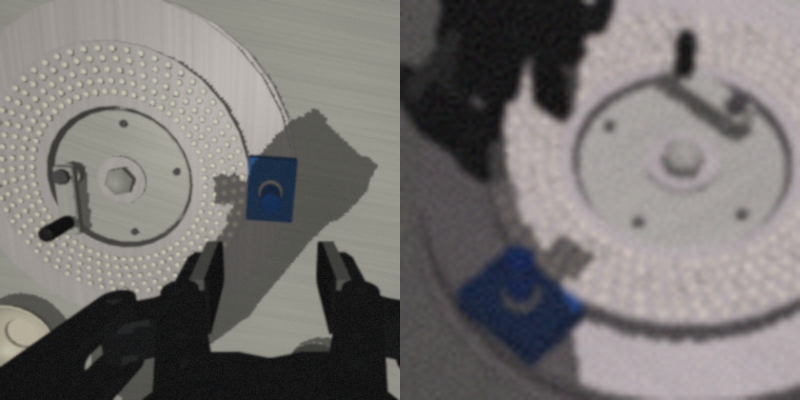

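Pin is home: collar flush on the ear (wrist (270,195) of the left panel), ring turned; catch untouched, still over the hub. Now over the catch knob to measure it.

play_rows:
  motion:
    - [-0.6,-3.8,0,0,0]
    - [-1.1,-7.6,0,0,0]
    - [-1.6,-11.4,0,0,0]
    - [-2.2,-15,0,0,0]
    - [-2.4,-16.5,1,0,0]
    - [-2.4,-16.5,2.6,0,0]
    - [-2.4,-16.5,2.6,0,0]
    - [-2.4,-16.5,2.6,0,0]

```text
clock: 16.22
eef_pos: [0.5234, 0.1195, 0.1939]
tool_rot: [3.14, 0.003, 0.179]
wrist_force: [0.9, 0.0, 0.3]
finger_gap: 0.499
gripper_force: 0.0
```

```bash
python3 - <<'E'
from m import *
c=capture("wrist")
go([.526,.119,.2],.18)
print([b for b in blobs(c["img"],"dark",(180,100,400,300)) if b[0]>30])
for p in([.526,.119,.116],[.526,.119,.086],[.5645,.1255,.086]): print(np.round(proj(c,p),1))
cv2.imwrite("pics/w7.png",cv2.resize(c["img"][120:320,160:400],None,fx=3,fy=3,interpolation=cv2.INTER_CUBIC))
E
```

```text
pos [0.5241 0.1191 0.1946] yaw 0.178 t 16.2667 shift cm [ 0.19  0.04 -0.54] turn -0.002 q7 -1.08 F [ 0.3 -0.2  0.3]
[(102, [276, 149, 15, 16], [283.8, 156.3]), (423, [271, 205, 19, 28], [280.5, 219.0]), (601, [214, 255, 21, 45], [226.0, 281.9]), (628, [333, 254, 20, 46], [340.5, 281.3]), (457, [357, 265, 35, 35], [370.2, 285.1]), (441, [180, 266, 31, 34], [196.7, 285.4])]
[284.4 224.6]
[284.2 210.2]
[284.9 152.6]
```

View pics/w7.png

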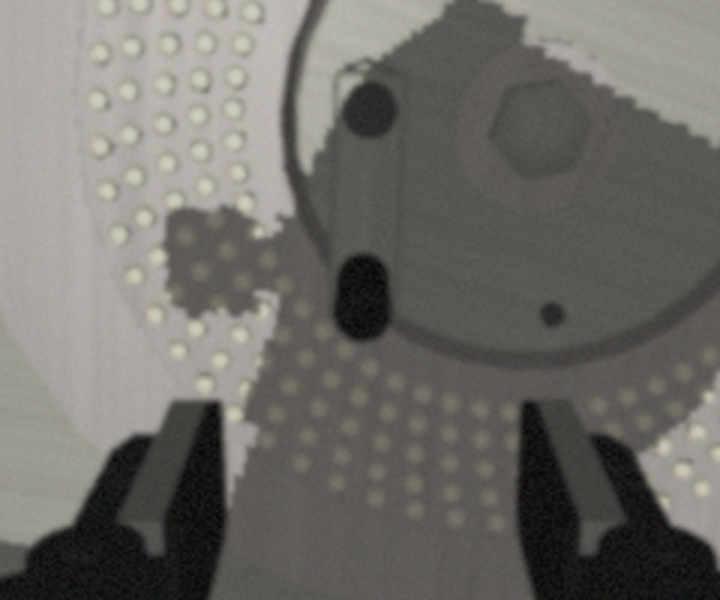

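Crop: knob top at about (280.7,224), pivot (283.5,156), nut (340,163) in full pixels.

```bash
python3 - <<'E'
from m import *
c=capture("wrist")
k=onz(c,280.7,224,.116);p=onz(c,283.6,156.3,.088);n=onz(c,340.3,162.7,.084)
print(k.round(4),p.round(4),n.round(4),np.hypot(*(k-p)[:2]),np.hypot(*(p-n)[:2]))
a=lambda v:np.degrees(np.arctan2(v[1],v[0]))
print("outward",a(p-n),"knob dir",a(k-p)); go(np.r_[k[:2],.112],.18)
th=np.radians(a(p-n));t0=a(k-p)
s=read_state();R=Ro.from_euler("xyz",s["tool_rot"]).as_matrix()
for d in np.linspace(t0,a(p-n)-8,13):
    q=p[:2]+.038*np.r_[np.cos(np.radians(d)),np.sin(np.radians(d))]; k0=p[:2]+.038*np.r_[np.cos(np.radians(t0)),np.sin(np.radians(t0))]
    print(round(d,1),(100*R.T@np.r_[q-k0,0])[:2].round(2))
E
```

```text
[0.5265 0.1208 0.116 ] [0.5629 0.1254 0.088 ] [0.5648 0.0876 0.084 ] 0.036768157868879166 0.037855580228507976
outward 92.81564033044711 knob dir -172.6928335547229
pos [0.5245 0.1189 0.1951] yaw 0.178 t 16.3167 shift cm [ 0.23 -0.16  8.31] turn -0.002 q7 -1.08 F [ 1.6 -0.2  0.8]
-172.7 [0. 0.]
-151.2 [0.19 1.4 ]
-129.8 [0.89 2.64]
-108.3 [1.98 3.53]
-86.9 [3.33 3.96]
-65.4 [4.74 3.87]
-43.9 [6.02 3.27]
-22.5 [6.99 2.24]
-1.0 [7.52 0.93]
20.4 [ 7.53 -0.48]
41.9 [ 7.03 -1.81]
63.4 [ 6.07 -2.85]
84.8 [ 4.8  -3.47]
```

play_rows:
  motion:
    - [0.2,-0.15,2.5,0,0]
    - [0.2,-0.15,5,0,0]
    - [0.2,-0.15,7,0,0]
    - [0.2,-0.15,8.2,0,0]
    - [0.2,-0.15,8.2,0,0]
    - [0.2,-0.15,8.2,0,-0.3]
    - [0.2,-0.15,8.2,0,-0.5]
    - [0.2,-0.15,8.2,0,-0.7]
    - [0.2,-0.15,8.2,0,-1]
    - [0.2,-0.15,8.2,0,-1]
    - [0.2,-0.15,8.2,0,-1]
  newtons: 25

```text
clock: 17.23
eef_pos: [0.5266, 0.1219, 0.114]
tool_rot: [-3.142, -0.002, 0.18]
wrist_force: [-0.2, -1.3, 6.8]
finger_gap: 0.122
gripper_force: 24.6
```

```bash
python3 - <<'E'
from m import *
go([.5265,.1208,.112],.18)
s=read_state();R=Ro.from_euler("xyz",s["tool_rot"]).as_matrix();f=lambda d:.038*np.r_[np.cos(np.radians(d)),np.sin(np.radians(d)),0]
for d in np.linspace(187.3,88,13): print(round(d,1),(100*R.T@(f(d)-f(187.3)))[:2].round(2))
E
```

```text
pos [0.5266 0.1219 0.114 ] yaw 0.18 t 17.2333 shift cm [-0.03  0.11  0.2 ] turn -0.0 q7 -0.96 F [-0.2 -1.3  6.8]
187.3 [0. 0.]
179.0 [ 0.07 -0.54]
170.8 [ 0.21 -1.07]
162.5 [ 0.43 -1.57]
154.2 [ 0.72 -2.04]
145.9 [ 1.08 -2.46]
137.6 [ 1.49 -2.82]
129.4 [ 1.95 -3.12]
121.1 [ 2.45 -3.35]
112.8 [ 2.97 -3.51]
104.6 [ 3.51 -3.59]
96.3 [ 4.06 -3.59]
88.0 [ 4.6  -3.51]
```

Knob gripped lightly; swing along the arc.

play_rows:
  motion:
    - [0.07,-0.54,0,0,-1]
    - [0.21,-1.07,0,0,-1]
    - [0.43,-1.57,0,0,-1]
    - [0.72,-2.04,0,0,-1]
    - [1.08,-2.46,0,0,-1]
    - [1.5,-2.82,0,0,-1]
    - [1.95,-3.12,0,0,-1]
    - [2.45,-3.35,0,0,-1]
    - [2.97,-3.51,0,0,-1]
    - [3.5,-3.59,0,0,-1]
    - [4.0,-3.59,0,0,-1]
    - [4.0,-3.59,0,0,-1]

```text
clock: 18.23
eef_pos: [0.5587, 0.1646, 0.1137]
tool_rot: [-3.141, 0.001, 0.18]
wrist_force: [-3.1, -0.0, 7.2]
finger_gap: 0.129
gripper_force: 25.0
```

play_rows:
  motion:
    - [0.1,0.02,0,0,-1]
    - [0.2,0.03,0,0,-1]
    - [0.3,0.05,0,0,-1]
    - [0.4,0.07,0,0,-1]
    - [0.5,0.1,0,0,-1]
    - [0.5,0.1,0,0,-1]
    - [0.5,0.1,0,0,-1]

```text
clock: 18.82
eef_pos: [0.5631, 0.1656, 0.1137]
tool_rot: [-3.139, 0.001, 0.181]
wrist_force: [-4.5, 3.3, 6.1]
finger_gap: 0.125
gripper_force: 24.9
```

play_rows:
  motion:
    - [0.1,0.02,0,0,-1]
    - [0.2,0.04,0,0,-1]
    - [0.3,0.06,0,0,-1]
    - [0.4,0.08,0,0,-1]
    - [0.5,0.12,0,0,-1]
    - [0.5,0.12,0,0,-1]
    - [0.5,0.12,0,0,-1]

```text
clock: 19.4
eef_pos: [0.5681, 0.1661, 0.1137]
tool_rot: [-3.138, 0.001, 0.181]
wrist_force: [-3.9, 5.3, 7.2]
finger_gap: 0.131
gripper_force: 24.7
```

play_rows:
  motion:
    - [0.1,-0.02,0,0,-1]
    - [0.2,-0.02,0,0,-1]
    - [0.3,-0.02,0,0,-1]
    - [0.4,-0.02,0,0,-1]
    - [0.5,0,0,0,-1]
    - [0.5,0,0,0,-1]
    - [0.5,0,0,0,-1]

```text
clock: 19.98
eef_pos: [0.5705, 0.1664, 0.1135]
tool_rot: [-3.138, 0.006, 0.181]
wrist_force: [-11.5, 2.8, 12.9]
finger_gap: 0.122
gripper_force: 24.7
```

```bash
python3 - <<'E'
from m import *
go([.561,.1634,.113],.18)
c=capture("wrist");cv2.imwrite("pics/w8.png",c["img"])
print([b for b in blobs(c["img"],"dark",(150,100,420,330)) if b[0]>30])
p=read_state()["eef_pos"]
print("tcp axis at .116",proj(c,[p[0],p[1],.116]),"pivot",proj(c,[.5629,.1254,.088]),"nut",proj(c,[.5648,.0876,.084]))
E
```

```text
pos [0.5705 0.1664 0.1135] yaw 0.181 t 19.9833 shift cm [-0.99  0.12  0.05] turn 0.001 q7 -1.05 F [-11.5   2.8  12.9]
[(9754, [150, 252, 270, 78], [286.4, 307.0])]
tcp axis at .116 (np.float64(282.61509528864144), np.float64(299.29273282498957)) pivot (np.float64(366.2666423213748), np.float64(295.6609170339416)) nut (np.float64(441.60690658085014), np.float64(300.43990511639595))
```

Force rose to 11.5 N: the stop. Release, lift and check.

play_rows:
  motion:
    - [0,0,0,0,-0.5]
    - [0,0,0,0,-0.3]
    - [0,0,0,0,-0.2]
    - [0,0,0,0,-0.2]
    - [0,0,-2,0,-0.2]
    - [0,0,-5,0,-0.2]
    - [0,0,-8,0,-0.2]
    - [-3,0,-10,0,-0.2]
    - [-6,0,-12,0,-0.2]
    - [-6,0,-12,0,-0.2]
    - [-6,0,-12,0,-0.2]

```text
clock: 20.95
eef_pos: [0.5145, 0.1544, 0.2341]
tool_rot: [-3.14, -0.002, 0.18]
wrist_force: [1.4, 0.8, 0.8]
finger_gap: 0.401
gripper_force: 0.0
```

```bash
python3 - <<'E'
from m import *
c=capture("wrist");im=c["img"].copy();cv2.imwrite("pics/w9.png",im)
p0=proj(c,[.5629,.1254,.088]);print("piv",p0,"nut",proj(c,[.5648,.0876,.084]),"knob exp",proj(c,[.561,.1634,.116]))
print([b for b in blobs(im,"dark",(100,80,500,330)) if 30<b[0]<2000])
T=capture("top");S=capture("scene")
a=cv2.resize(T["img"][150:240,190:310],(400,300),interpolation=cv2.INTER_CUBIC)
b=cv2.resize(S["img"][180:285,235:375],(400,300),interpolation=cv2.INTER_CUBIC)
cv2.imwrite("pics/f.png",np.vstack([np.hstack([a,b]),np.hstack([cv2.resize(im,(400,300)),np.zeros((300,400,3),np.uint8)])]))
E
```

```text
piv (np.float64(332.6001679639307), np.float64(145.456731290555)) nut (np.float64(380.5756165571374), np.float64(151.24514992622431)) knob exp (np.float64(282.3297292022565), np.float64(142.52564086986837))
[(131, [275, 132, 14, 17], [282.6, 140.4]), (57, [326, 142, 10, 11], [330.7, 147.1])]
```

View pics/f.png

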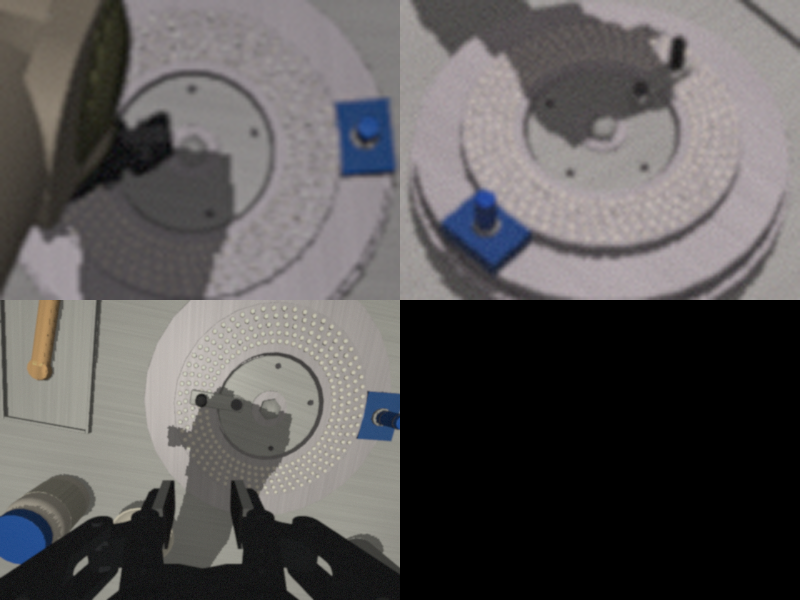

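Pin home with the collar on the ear; catch finger now points outward over the cap ring (knob, pivot and nut nearly in line). I'll verify the stop by pushing the knob with shut fingers.

```bash
python3 - <<'E'
from m import *
c=capture("wrist")
k=onz(c,282,141.8,.116);p=onz(c,330.9,147.2,.088);n=onz(c,378,148.4,.084);a=lambda v:np.degrees(np.arctan2(v[1],v[0]))
print(k.round(4),p.round(4),n.round(4),a(p-n),a(k-p),np.hypot(*(k-p)[:2]))
go([k[0]-.025,k[1],.112],.18)
E
```

```text
[0.5627 0.1637 0.116 ] [0.5626 0.1266 0.088 ] [0.5678 0.0904 0.084 ] 98.08081440732857 89.89346833890653 0.037179186129633855
pos [0.5157 0.1545 0.2325] yaw 0.18 t 21.15 shift cm [ 2.33 -0.53 12.04] turn 0.0 q7 -1.19 F [-0.1  0.3  0.4]
```

play_rows:
  motion:
    - [1,-0.3,0,0,-1]
    - [2.2,-0.5,0,0,-1]
    - [2.2,-0.5,3,0,-1]
    - [2.2,-0.5,6,0,-1]
    - [2.2,-0.5,9,0,-1]
    - [2.2,-0.5,11,0,-1]
    - [2.2,-0.5,12,0,-1]
    - [2.2,-0.5,12,0,-1]
    - [2.2,-0.5,12,0,-1]

```text
clock: 21.9
eef_pos: [0.5365, 0.1628, 0.1128]
tool_rot: [3.141, 0.001, 0.179]
wrist_force: [-0.2, -0.3, 0.5]
finger_gap: -0.001
gripper_force: 0.0
```

play_rows:
  motion:
    - [0.2,0.03,0,0,-1]
    - [0.4,0.07,0,0,-1]
    - [0.6,0.1,0,0,-1]
    - [0.7,0.12,0,0,-1]
    - [0.8,0.14,0,0,-1]
    - [0.9,0.16,0,0,-1]
    - [0.9,0.16,0,0,-1]

```text
clock: 22.48
eef_pos: [0.5439, 0.1631, 0.113]
tool_rot: [-3.141, 0.002, 0.18]
wrist_force: [-4.9, -1.0, 2.4]
finger_gap: 0.001
gripper_force: 2.3
```

play_rows:
  motion:
    - [0.1,0.02,0,0,-1]
    - [0.2,0.04,0,0,-1]
    - [0.3,0.06,0,0,-1]
    - [0.4,0.08,0,0,-1]
    - [0.4,0.08,0,0,-1]

```text
clock: 22.9
eef_pos: [0.5444, 0.1629, 0.1125]
tool_rot: [-3.139, 0.009, 0.18]
wrist_force: [-15.9, -0.3, 11.0]
finger_gap: -0.003
gripper_force: 7.9
```

Against the stop: 16 N, no motion. Back off and lift.

play_rows:
  motion:
    - [-0.6,-0.1,0,0,-1]
    - [-1.5,-0.3,0,0,-1]
    - [-1.5,-0.3,-3,0,-1]
    - [-1.5,-0.3,-7,0,-1]
    - [-1.5,-0.3,-11,0,-1]
    - [-1.5,-0.3,-13,0,-1]
    - [-1.5,-0.3,-13,0,-1]
    - [-1.5,-0.3,-13,0,-1]

```text
clock: 23.57
eef_pos: [0.5342, 0.164, 0.2441]
tool_rot: [-3.14, -0.003, 0.181]
wrist_force: [0.1, 0.6, -0.4]
finger_gap: -0.001
gripper_force: 0.0
```

```bash
python3 - <<'E'
from m import *
from cell import sign_off
go([.53,.16,.24]);c=capture("wrist")
print([b for b in blobs(c["img"],"dark",(100,80,500,330)) if 30<b[0]<2000],proj(c,[.561,.1634,.116]))
print(sign_off())
E
```

```text
pos [0.5342 0.164  0.2441] yaw 0.181 t 23.5667 shift cm [-0.49  0.31  0.41] turn None q7 -1.21 F [ 0.1  0.6 -0.4]
[(231, [282, 158, 15, 19], [289.0, 167.4]), (82, [330, 166, 12, 13], [334.8, 172.1])] (np.float64(290.60929502554444), np.float64(171.2650404255332))
the job is handed in; nothing more can be done
None
```

The blue-headed pin is home with its collar flush on the ear (about 9 N measured on the collar at last reading, plus a final 0.5 mm push), the catch is against its stop, and the job was handed in at about 24 s; no verdict was returned.

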